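Pull the snug cap off the polish tin

ROBOT

A 7-joint arm with a two-finger parallel gripper is mounted at the origin on the work surface. World frame = base frame: x ahead of the robot, y to its left, z up, the work surface at z = 0. Lengths are in m, angles in rad, forces in N, time in s.
With the tool pointing down it reaches from about 0.35 to 0.9 m from the base axis. Payload 8.1 kg.
Tool frame: the origin (TCP) lies at the very end of the fingers, on their centre line; the grasp point (between the pads) lies 19 mm behind it; z points along the fingers, y is the line along which they close (so a half turn about z gives the same grasp; the last joint's range is limited). The gripper opens to 92 mm and grips with 3 to 60 N. Pads are 19 mm wide; open, the fingers measure 130 mm over their backs; the gripper's body (75 mm by 190 mm) begins 47 mm behind the grasp point.
Start: joints at [-1.312, 0.434, 0.025, 1.573, -0.012, 1.134, -0.075], TCP at [0.221, 0.585, 0.227] pointing down, gripper open.
Joint ranges: [-2.62, 2.62], [-0.44, 2.09], [-1.27, 1.32], [0.08, 2.57], [-1.32, 4.46], [0.12, 2], [-2.74, 2.74]. Speed limits (rad/s): [2.22, 2.22, 3.01, 3.01, 3.14, 3.14, 3.14].

INTERFACE

Orientations are given as a rotation vector (axis times angle).
In Python, from cell import arm gives the robot as it stands.
- The arm moves only by the tool drive_tool, never from a script. Its argument "targets" is a list of rows, each a list of 7 numbers: the turn, a rotation vector about the world's x, y, z in units of 5 degrees (1.0 is 5 degrees), then the shift along the world's x, y, z in units of 40 mm (1.0 is 40 mm), then the opening, from 0 (shut) to 1 (fully open). In form: [[wx, wy, wz, dx, dy, dz, fingers], ...]. A call has 1 to 5 rows; each row is the pose to reach, as a shift and turn from the pose commanded when the call began; what a row does not reach only later rows make up. A row lasts 1/10 s, in which the tool goes at most 50 mm and 8.59 degrees, less where a joint would pass 70% of its speed; a pose out of reach is approached as far as the arm can. A call with a gripper value outside its range is refused whole. The fingers move at their own pace and stop on an object; "force" is the grip in N (left out, the last holds). Time passes only in rows, so rows that repeat a pose let the fingers close. It gives the time, the measured TCP pose, the force, the opening and the grip force at its end, in the units of the state.
- arm.observe(): the state, without advancing time (a new reading comes with each control period).
- arm.get_image(name): name is "scene" or "top"; returns a dict with "pixels" (384x512x3 uint8, red, green, blue), "intrinsics" (3x3 intrinsics, pixels), "rvec" (rotation vector, rad) and "tvec" (3), from world to camera coordinates, as OpenCV has them. Camera axes: x right, y down, z forward; pixel columns grow to the right and rows downward; lengths in m; the calibration is good to about 2 mm. A picture is of the moment at which its call begins. There is no depth.
- arm.sign_off(): hands the job in; it is judged then, once.
The state is a dict: "clock": time; "joints": joint angles; "dq": joint speeds; "joint_efforts": joint torques, N m; "position": TCP position; "ee_rot": TCP orientation; "force": force on the tool from outside, world axes, zero at the start; "ft_torque": the same for the moment, N m; "width": opening from 0.0 (shut) to 1.0 (fully open); "gripper_force": force on a finger pad.
Only numpy, scipy, OpenCV 4.12 (cv2) and the standard library are available. Lean on these libraries where they do the work, as an engineer would, in place of code of your own. Each camera call takes 0.05 s, during which the arm holds its last target. There are 200 camera calls.

TASK

Open the tall polish tin: take the standing cap puller by its wooden grip, slide its fork under the rim of the tin's snug cap and pull straight up until the cap pops off. Then stand the puller upright on the shelf clear of the tin, with the cap still lying level on its fork, and let go. Keep the tin standing on the shelf about where it is, and leave the other things undisturbed.

Things in the scene. Friction and masses are not known exactly. Their poses are not given: they have to be found in the camera images.
- puller_grip (a point): centre of the wooden grip of the cap puller, a loose 0.3 kg steel tool standing on its fork, 152 mm tall. Grip: upright block 28 x 28 x 82 mm, centre 111 mm above the fork's underside. z up; x points as the fork's open end. A C-shaped shank 24 mm wide joins grip and fork: upright leg 59 to 65 mm behind the grip's axis (-x), top arm 63 to 69 mm above the fork's underside
- puller_fork (a point): centre of the puller's fork at its underside, straight below the grip's centre, same axes. The fork is a level steel U 5 mm thick: slot 72 mm wide (y), closed end at x = -36 mm, tine tips at x = +50 mm and 102 mm apart outside, back at x = -65 mm. With this point under the cap's axis, tines and back bar carry the rim. Throat above the fork 58 mm high
- cap_rim (a point): centre of the underside of the cap's rim, 123 mm above the tin's foot. Loose round steel cap, 0.11 kg, rim 92 mm across and 5 mm thick, skirt 78 mm across, 20 mm high; z up. Sprung tabs hold it on the mouth: it lets go at a straight pull of about 10 N within 4 mm and is clear after 16 mm. Only its weight keeps it on the fork
- tin: tall round steel tin with a paper band, loose, full, about 1.4 kg (the pull does not lift it); origin at the centre of its foot, z up. 123 mm across, 105 mm high to its shoulder, then a neck 60 mm across (a low cone at its foot to 108 mm). Between shoulder and cap rim, 105 to 123 mm up, the fork can enter from any side
- flat_tin: flat closed round polish tin, bare steel, 88 mm across, 27 mm high, to be left alone; origin at its underside
- shoe_brush: wooden shoe brush on its black bristles, 160 mm long (y), 50 mm wide, 50 mm high, to be left alone; origin at its underside
- dauber: red plastic polish dauber, 145 mm long (y), 42 mm wide, 28 mm high, to be left alone; origin at its underside
- caddy: closed grey plastic caddy with a clip-down lid, 216 mm long (x), 136 mm wide, 104 mm high (121 mm with its carrying handle), to be left alone; origin at its underside
Mind the look-alikes: they are no part of the job. What is shaped like the part that bears cap_rim but green or orange is not meant.

How it is judged:
On the way, in this order (a step that is already met when the one before it is completed fails the run):
1. the puller's fork is hooked under the rim of the seated cap (horizontal distance between puller_fork and cap_rim below 0.025 m and z of puller_fork in the frame of tin between 0.1 and 0.1215 m and z of cap_rim in the frame of tin below 0.1265 m), for 0.05 s.
2. the puller has drawn the cap straight up off the mouth, the tin staying on the shelf (z of cap_rim in the frame of tin above 0.139 m and horizontal distance between cap_rim and tin below 0.03 m and angle between cap_rim's own z axis and vertical below 0.3 rad and contact force between puller and cap above 0.2 N and height (world z) of tin below 0.01 m), for 0.05 s.
At the end, for the whole second after the job is handed in: Puller released, upright (0.08 rad) with its fork within 5 mm of the shelf; cap level on the fork (0.12 rad), centred within 30 mm, rim underside 2 to 10 mm above the fork's underside, over 100 mm from the tin's axis; tin upright on the shelf within 50 mm of its start (height (world z) of puller_fork below 0.005 m and angle between puller_fork's own z axis and vertical below 0.08 rad and horizontal distance between cap_rim and puller_fork below 0.03 m and z of cap_rim in the frame of puller_fork between 0.002 and 0.01 m and angle between cap_rim's own z axis and vertical below 0.12 rad and horizontal distance between cap_rim and tin above 0.1 m and height (world z) of tin below 0.004 m and angle between tin's own z axis and vertical below 0.05 rad and distance of tin from where it was at the start of the episode below 0.05 m); the robot touches nothing.
It fails at once if the tin is tipped or lifted (angle between tin's own z axis and vertical above 0.25 rad or height (world z) of tin above 0.03 m).
It fails at once if a bystander is disturbed (distance of any of flat_tin, shoe_brush, dauber, caddy from where it was at the start of the episode above 0.03 m).
It also fails if it takes over 64 s, if anything falls off the work surface, if the arm or the gripper's body presses on something with over 40 N, if the wrist force passes 120 N, or if a joint passes its speed limit or range.

## Working session

There is one attempt and no reset: what is moved stays moved. The work goes in short steps, Python scripts to look and compute and a tool call to move; the robot and the scene stay as the last step left them, time stands still between calls to the robot, and variables do not carry over. Pictures are saved under pics/ and viewed, at most 10 in all, crops included, and the job is handed in when it is done.

Besides the shell and the picture viewer there is one more tool, called after ">>>" as name(argument=value, ...) on one line, values as JSON. drive_tool: Moves the arm, as the interface text tells. Its arguments: {"type":"object","properties":{"targets":{"type":"array"},"force":{"type":"number"}},"required":["targets"]}

```bash
mkdir -p pics
cat > h.py <<'E'
import numpy as np, cv2
from cell import arm
def grab(n):
    d=arm.get_image(n); return d
def save(d,f): cv2.imwrite(f,cv2.cvtColor(np.asarray(d["pixels"]),cv2.COLOR_RGB2BGR))
def ray(d,u,v):
    K=np.array(d["intrinsics"]);R=cv2.Rodrigues(np.array(d["rvec"],float))[0];t=np.array(d["tvec"],float)
    return -R.T@t, R.T@np.linalg.inv(K)@np.array([u,v,1.])
def onz(d,u,v,z):
    c,r=ray(d,u,v); return c+r*(z-c[2])/r[2]
def proj(d,P):
    return cv2.projectPoints(np.array(P,float).reshape(-1,1,3),np.array(d["rvec"],float),np.array(d["tvec"],float),np.array(d["intrinsics"],float),None)[0].reshape(-1,2)
E
python3 - <<'E'
from h import *
for n in ("scene","top"):
    d=grab(n); save(d,f"pics/{n}0.png"); print(n,ray(d,256,192))
s=arm.observe(); print({k:np.round(s[k],3) for k in s})
E
```

```text
scene (array([ 1.43398404, -0.40828898,  1.04920833]), array([-0.6111621 ,  0.38059388, -0.69410932]))
top (array([0.49782853, 0.12633607, 1.13143329]), array([ 0.05845296, -0.01961354, -0.99829802]))
{'clock': np.float64(0.1), 'joints': array([-1.312,  0.435,  0.025,  1.574, -0.012,  1.134, -0.075]), 'dq': array([ 0.   ,  0.002, -0.001, -0.002, -0.   , -0.   , -0.001]), 'joint_efforts': array([ 4.0000e-03, -6.6913e+01,  9.8900e-01, -3.1515e+01, -6.0000e-02,
        3.7000e-02,  0.0000e+00]), 'position': array([0.221, 0.584, 0.226]), 'ee_rot': array([-5.65e-01, -3.09e+00,  2.00e-03]), 'force': array([ 0.228,  0.572, -0.48 ]), 'ft_torque': array([0.011, 0.034, 0.025]), 'gripper_force': np.float64(0.0), 'width': np.float64(1.001)}
```

View pics/scene0.png

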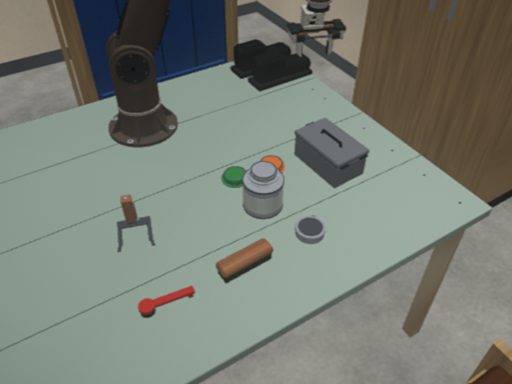

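View pics/top0.png

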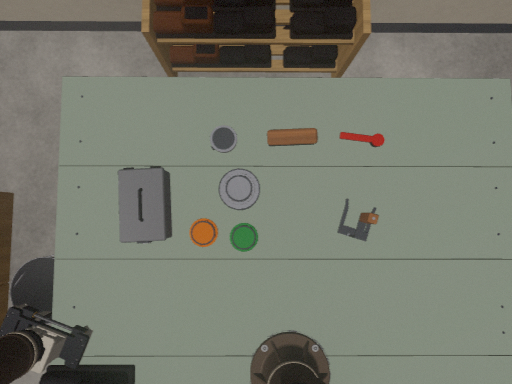

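The scene view shows the puller near (130,220), the tin with its steel cap near (263,190), and green and orange decoy caps behind it. In the top view the puller is at (358,222) with its open end up (+x), and the tin is at (239,189). I'll crop both for detail.

Run:
```python
from h import *
t=cv2.imread("pics/top0.png"); s=cv2.imread("pics/scene0.png")
a=cv2.resize(t[190:250,325:391],None,fx=6,fy=6,interpolation=cv2.INTER_CUBIC)
b=cv2.resize(s[185:255,105:165],None,fx=6,fy=6,interpolation=cv2.INTER_CUBIC)
o=np.zeros((420,396+360,3),np.uint8); o[:360,:396]=a; o[:420,396:]=b
cv2.imwrite("pics/c1.png",o)
a=cv2.resize(t[155:255,180:280],None,fx=4,fy=4,interpolation=cv2.INTER_CUBIC)
b=cv2.resize(s[145:225,220:300],None,fx=5,fy=5,interpolation=cv2.INTER_CUBIC)
cv2.imwrite("pics/c2.png",np.hstack([a,b]))
```

```text
(no output)
```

View pics/c1.png

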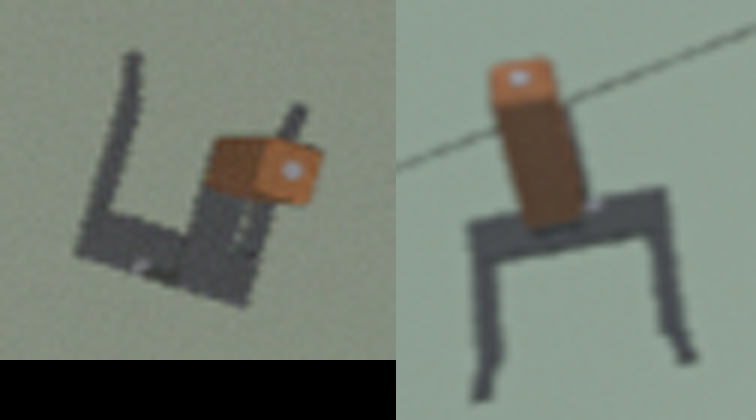

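View pics/c2.png

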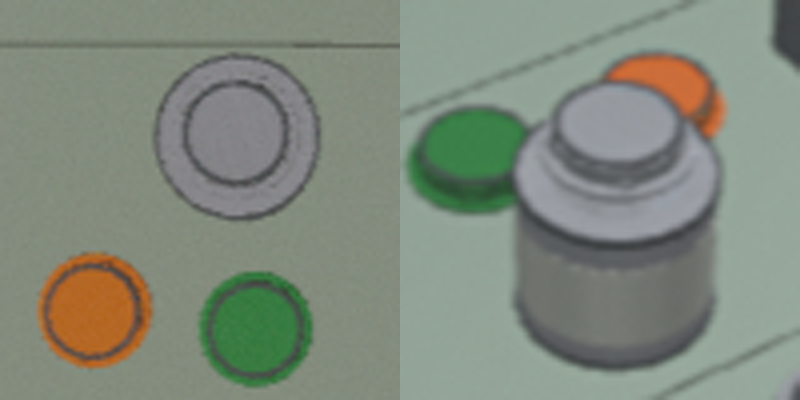

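Crop 1 shows the fork tips in the top view at about (347.2,199.2) and (374.7,207.5), the back corners at (337.8,232.5) and (365.8,240.8), and the grip knob at (373.5,218.3). Crop 2 shows the tin's shoulder circle centred at about (239.5,188.8), with the cap concentric at (239,188).

```bash
cat > m.py <<'E'
from h import *
def comp(m,seed):
    n,l,st,c=cv2.connectedComponentsWithStats(m.astype(np.uint8)); 
    ys,xs=np.nonzero(l); i=np.argmin((xs-seed[0])**2+(ys-seed[1])**2); return (l==l[ys[i],xs[i]]).astype(np.uint8)
def top(d):
    im=np.asarray(d["pixels"]).astype(int); hsv=cv2.cvtColor(np.asarray(d["pixels"]),cv2.COLOR_RGB2HSV)
    return im,hsv
E
python3 - <<'E'
from m import *
d=grab("top"); im,hsv=top(d)
g=im[...,1]-(im[...,0]+im[...,2])/2
print("G-excess table",g[200:215,290:300].mean(),"tin",g[185:192,235:243].mean())
m=g<3
tin=comp(m,(239,189)); c=max(cv2.findContours(tin,0,2)[0],key=cv2.contourArea)
(x,y),r=cv2.minEnclosingCircle(c); M=cv2.moments(tin,True); x0,y0=M['m10']/M['m00'],M['m01']/M['m00']
print("tin px",x,y,r,x0,y0,np.sqrt(M['m00']/np.pi)); print("tin@.105",onz(d,x0,y0,.105),"rad",np.linalg.norm(onz(d,x0+r,y0,.105)-onz(d,x0,y0,.105)))
for n,z,u in (("tipL",.005,(347.2,199.2)),("tipR",.005,(374.7,207.5)),("bL",.005,(337.8,232.5)),("bR",.005,(365.8,240.8)),("knob",.152,(373.5,218.3))): print(n,onz(d,*u,z))
# orange top of grip
om=comp((hsv[...,0]<15)&(hsv[...,1]>110)&(hsv[...,2]>130),(373,218)); M=cv2.moments(om,True); print("griptop",M['m00'],onz(d,M['m10']/M['m00'],M['m01']/M['m00'],.152))
s=grab("scene")
for n,z,u in (("tipL",.0,(122.5-0.0,250.5)),): pass
B=lambda x,y:(105+(x-396)/6,185+y/6)
for n,z,p in (("knob",.152,(520,77)),("tip1",.005,(480,390)),("tip2",.005,(688,355)),("corner back?",.0,(470,240))): print("scene",n,onz(s,*B(*p),z))
C=lambda x,y:(220+(x-400)/5,145+y/5)
print("scene cap top",onz(s,*C(618,122),.143), onz(s,*C(618,122),.148))
E
```

```text
G-excess table 11.416666666666666 tin -1.9553571428571428
tin px 239.01473999023438 188.80844116210938 20.43345069885254 238.9977011494253 188.79233716475096 20.381226691979236
tin@.105 [0.56729917 0.15630815 0.105     ] rad 0.06025354483095788
tipL [ 0.54104578 -0.19096579  0.005     ]
tipR [ 0.5143825  -0.27953654  0.005     ]
bL [ 0.4340065  -0.15869237  0.005     ]
bR [ 0.40766203 -0.24826572  0.005     ]
knob [ 0.48198574 -0.22244953  0.152     ]
griptop 47.0 [ 0.48109731 -0.22024471  0.152     ]
scene knob [ 0.48217063 -0.2212106   0.152     ]
scene tip1 [ 0.51222342 -0.28017096  0.005     ]
scene tip2 [ 0.54312537 -0.19055836  0.005     ]
scene corner back? [ 0.41572668 -0.2508096   0.        ]
scene cap top [0.56847186 0.15599312 0.143     ] [0.57324732 0.1528797  0.148     ]
```

>>> drive_tool(targets=[[0,0,-0.86,0.33,-1.0,0,1],[0,0,-1.72,0.65,-2.0,0,1],[0,0,-2.58,0.98,-3.0,0,1],[0,0,-3.44,1.3,-4.0,0,1],[0,0,-4.3,1.63,-5.0,0,1]])

```text
clock: 0.7
position: [0.2867, 0.3828, 0.2267]
ee_rot: [-1.136, -2.929, -0.0]
force: [0.6, -0.3, 1.2]
width: 1.003
gripper_force: 0.0
```

>>> drive_tool(targets=[[0,0,-0.86,0.33,-1.0,0,1],[0,0,-1.72,0.65,-2.0,0,1],[0,0,-2.58,0.98,-3.0,0,1],[0,0,-3.44,1.3,-4.0,0,1],[0,0,-4.3,1.63,-5.0,0,1]])

```text
clock: 1.2
position: [0.3518, 0.1829, 0.2269]
ee_rot: [-1.663, -2.666, -0.001]
force: [0.9, 0.5, 0.4]
width: 1.001
gripper_force: 0.0
```

>>> drive_tool(targets=[[0,0,-0.86,0.33,-1.0,0,1],[0,0,-1.72,0.65,-2.0,0,1],[0,0,-2.58,0.98,-3.0,0,1],[0,0,-3.44,1.3,-4.0,0,1],[0,0,-4.3,1.63,-5.0,0,1]])

```text
clock: 1.7
position: [0.417, -0.0171, 0.227]
ee_rot: [2.13, 2.309, 0.001]
force: [1.1, 0.1, 0.7]
width: 1.0
gripper_force: 0.0
```

>>> drive_tool(targets=[[0,0,-0.86,0.33,-1.0,0,1],[0,0,-1.72,0.65,-2.0,0,1],[0,0,-2.58,0.98,-3.0,0,1],[0,0,-3.44,1.3,-4.0,0,1],[0,0,-4.3,1.63,-5.0,0,1]])

```text
clock: 2.2
position: [0.4824, -0.2169, 0.2267]
ee_rot: [2.523, 1.871, 0.0]
force: [0.1, 0.3, 0.4]
width: 1.003
gripper_force: 0.0
```

```bash
cat >> h.py <<'E'
def st():
    s=arm.observe(); R=cv2.Rodrigues(np.array(s["ee_rot"],float))[0]
    print("t",s["clock"],"pos",np.round(s["position"],4),"yline",np.round(np.degrees(np.arctan2(R[1,1],R[0,1])),2),"z",np.round(R[:,2],4),"F",np.round(s["force"],2),"T",np.round(s["ft_torque"],2),"w",round(float(s["width"])*92,1),"gf",s["gripper_force"],"q",np.round(s["joints"],2)); return s,R
E
python3 -c "
from h import *
st()"
```

```text
t 2.2 pos [ 0.4824 -0.2169  0.2267] yline -16.87 z [ 3.e-04  2.e-04 -1.e+00] F [0.08 0.3  0.43] T [-0.02  0.01 -0.04] w 92.2 gf 0.0 q [-0.26  0.33  0.77  1.85 -0.26  1.07  0.31]
```

>>> drive_tool(targets=[[0,0,0,0,-0.11,-0.8,1],[0,0,0,0,-0.11,-1.6,1],[0,0,0,0,-0.11,-2.4,1],[0,0,0,0,-0.11,-3.2,1],[0,0,0,0,-0.11,-3.25,1]])

```text
clock: 2.7
position: [0.4797, -0.2187, 0.0936]
ee_rot: [-2.517, -1.872, 0.006]
force: [-1.4, -0.1, -0.2]
width: 1.0
gripper_force: 0.0
```

>>> drive_tool(targets=[[0,0,0,0,0,0,0.2],[0,0,0,0,0,0,0.2],[0,0,0,0,0,0,0.2],[0,0,0,0,0,0,0.1],[0,0,0,0,0,0,0]], force=40)

```text
clock: 3.2
position: [0.4825, -0.2199, 0.0975]
ee_rot: [2.52, 1.874, 0.002]
force: [0.4, 0.5, 0.2]
width: 0.615
gripper_force: 0.0
```

>>> drive_tool(targets=[[0,0,0,0,0,0,0],[0,0,0,0,0,0,0],[0,0,0,0,0,0,0]])

```text
clock: 3.5
position: [0.4821, -0.2198, 0.0968]
ee_rot: [2.521, 1.875, 0.0]
force: [0.1, 0.5, -0.3]
width: 0.357
gripper_force: 0.0
```

Run:
```python
from h import *
st()
t=grab("top");s=grab("scene");save(t,"pics/t1.png");save(s,"pics/s1.png")
```

```text
t 3.5 pos [ 0.4821 -0.2198  0.0968] yline -16.73 z [ 1.e-04  0.e+00 -1.e+00] F [ 0.06  0.49 -0.33] T [-0.09  0.12  0.01] w 32.9 gf 0.0 q [-0.15  0.5   0.66  1.99 -0.42  0.79  0.47]
```

>>> drive_tool(targets=[[0,0,0,0,0,0,0],[0,0,0,0,0,0,0],[0,0,0,0,0,0,0],[0,0,0,0,0,0,0]])

```text
clock: 4.0
position: [0.4819, -0.2198, 0.0966]
ee_rot: [-2.521, -1.874, 0.0]
force: [0.5, 0.5, -2.6]
width: 0.303
gripper_force: 39.9
```

>>> drive_tool(targets=[[0,0,0,0,0,0.4,0],[0,0,0,0,0,1,0],[0,0,0,0,0,1.8,0],[0,0,0,0,0,2.5,0],[0,0,0,0,0,2.8,0]])

```text
clock: 4.5
position: [0.4829, -0.2205, 0.211]
ee_rot: [2.519, 1.873, 0.003]
force: [0.5, -0.3, -2.2]
width: 0.298
gripper_force: 39.9
```

>>> drive_tool(targets=[[0,0,0,0,0,0,0],[0,0,0,0,0,0,0]])

```text
clock: 4.7
position: [0.4817, -0.2193, 0.2077]
ee_rot: [-2.52, -1.874, 0.001]
force: [-0.3, -0.7, -3.6]
width: 0.304
gripper_force: 39.9
```

Run:
```python
from h import *
st()
t=grab("top");s=grab("scene");save(t,"pics/t2.png");save(s,"pics/s2.png")
a=np.asarray(t["pixels"])[..., ::-1][170:250,310:410];b=np.asarray(s["pixels"])[..., ::-1][130:230,90:190]
cv2.imwrite("pics/c3.png",np.hstack([cv2.resize(a,(500,400),interpolation=2)[:,:400],cv2.resize(b,(400,400),interpolation=2)]))
```

```text
t 4.7 pos [ 0.4817 -0.2193  0.2077] yline -16.71 z [-9.e-04  6.e-04 -1.e+00] F [-0.25 -0.68 -3.64] T [-0.07  0.01 -0.01] w 27.9 gf 39.907971024513245 q [-0.25  0.35  0.77  1.87 -0.28  1.03  0.34]
```

View pics/c3.png

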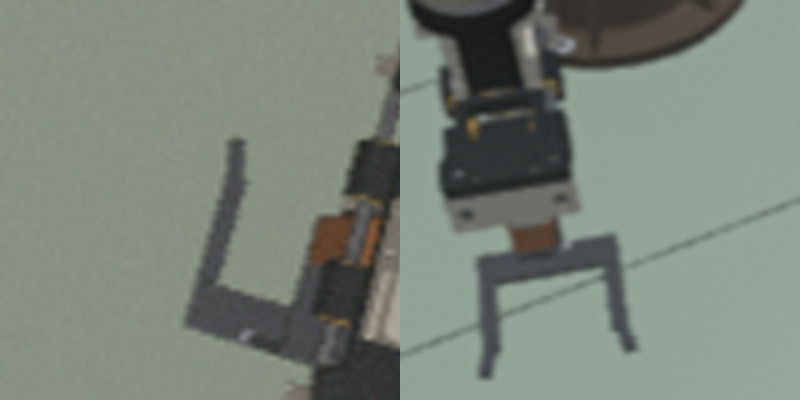

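The puller hangs square in the gripper: top-view tine tip at about (357.4,198) and back-left corner at (347.4,235); scene-view tips at about (111.8,223.8) and (148,217). I'll check where the fork sits relative to the TCP.

Run:
```python
from h import *
s,R=st()
t=grab("top");c=grab("scene")
p=np.array(s["position"])[:2]; a=np.radians(-16.7); x=np.array([np.cos(a),np.sin(a)]); y=np.array([-x[1],x[0]])
for n,d,u in (("tipL",t,(357.4,198)),("backL",t,(347.4,235)),("s tipR",c,(111.75,223.75)),("s tipL",c,(148,217))):
    q=onz(d,*u,.114)[:2]-p; print(n,"in tool frame x,y",np.round([q@x,q@y],4))
for psi in (43.3,):
    b=np.radians(psi); print("pre",np.array([.5675,.156])-.13*np.array([np.cos(b),np.sin(b)]))
```

```text
t 4.8 pos [ 0.4813 -0.2193  0.2073] yline -16.73 z [-2.3e-03  7.0e-04 -1.0e+00] F [-0.75 -0.47 -2.74] T [-0.17  0.01  0.  ] w 28.1 gf 39.90797460079193 q [-0.25  0.35  0.77  1.87 -0.28  1.03  0.34]
tipL in tool frame x,y [0.0483 0.0449]
backL in tool frame x,y [-0.0636  0.044 ]
s tipR in tool frame x,y [ 0.0489 -0.0473]
s tipL in tool frame x,y [0.0491 0.0462]
pre [0.47288954 0.06684361]
```

>>> drive_tool(targets=[[0,0,1.0,-0.02,0.6,0,0],[0,0,2.2,-0.05,1.3,0,0],[0,0,3.4,-0.07,2.1,0,0],[0,0,4.8,-0.09,2.9,0,0],[0,0,6,-0.1,3.6,0,0]])

```text
clock: 5.4
position: [0.4775, -0.0742, 0.2081]
ee_rot: [-1.943, -2.468, 0.001]
force: [0.1, 0.2, -1.2]
width: 0.304
gripper_force: 39.9
```

>>> drive_tool(targets=[[0,0,1.4,-0.02,0.9,0,0],[0,0,2.8,-0.05,1.8,0,0],[0,0,4.2,-0.07,2.6,0,0],[0,0,5.4,-0.09,3.3,0,0],[0,0,6,-0.1,3.57,0,0]])

```text
clock: 5.9
position: [0.4735, 0.0699, 0.208]
ee_rot: [-1.235, -2.887, 0.0]
force: [-0.2, -0.2, -3.3]
width: 0.301
gripper_force: 39.9
```

>>> drive_tool(targets=[[0,0,0,0,0,0,0],[0,0,0,0,0,0,0],[0,0,0,0,0,0,0]])

```text
clock: 6.2
position: [0.4741, 0.0652, 0.2086]
ee_rot: [1.252, 2.881, -0.001]
force: [-0.2, 0.2, -2.7]
width: 0.301
gripper_force: 39.9
```

Run:
```python
from h import *
st()
t=grab("top");s=grab("scene");save(t,"pics/t3.png");save(s,"pics/s3.png")
a=np.asarray(t["pixels"])[..., ::-1][150:250,200:300];b=np.asarray(s["pixels"])[..., ::-1][115:215,200:300]
cv2.imwrite("pics/c4.png",np.hstack([cv2.resize(a,(400,400),interpolation=2),cv2.resize(b,(400,400),interpolation=2)]))
```

```text
t 6.2 pos [0.4741 0.0652 0.2086] yline 43.04 z [-1.e-04 -7.e-04 -1.e+00] F [-0.25  0.17 -2.68] T [ 0.01 -0.04  0.02] w 27.7 gf 39.94941294193268 q [-0.63  0.22  0.45  1.97 -0.11  0.98  0.63]
```

View pics/c4.png

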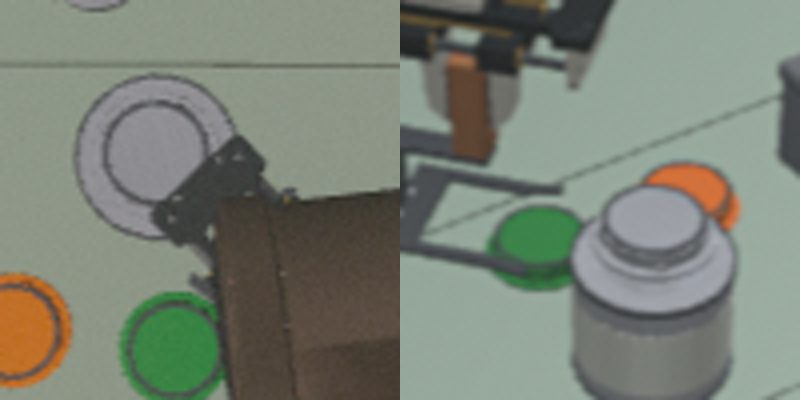

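The top view shows the fork hidden by the arm. The scene view shows the tine tips at about (240.5,162) and (232.5,182.5), level and pointing at the neck.

Run:
```python
from h import *
s,R=st(); c=grab("scene"); p=np.array(s["position"])[:2]; a=np.radians(43.1); x=np.array([np.cos(a),np.sin(a)]); y=np.array([-x[1],x[0]])
for u in ((240.5,162),(232.5,182.5)):
  for z in (.108,.114,.12):
    q=onz(c,*u,z)[:2]-p; print(z,np.round([q@x,q@y],4))
q=np.array([.5674,.1562])-p; print("tin in tool",q@x,q@y,"units",q/.04)
```

```text
t 6.3 pos [0.4741 0.0656 0.2087] yline 43.09 z [-0.e+00 -3.e-04 -1.e+00] F [ 0.19 -0.82 -2.63] T [ 0.01 -0.03 -0.01] w 27.9 gf 39.949690103530884 q [-0.63  0.22  0.45  1.97 -0.11  0.98  0.64]
0.108 [0.0456 0.0546]
0.114 [0.0477 0.0479]
0.12 [0.0498 0.0412]
0.108 [ 0.0492 -0.0386]
0.114 [ 0.0513 -0.0447]
0.12 [ 0.0533 -0.0508]
tin in tool 0.13003731280517258 0.002434175195634408 units [2.33212831 2.26571071]
```

>>> drive_tool(targets=[[0,0,0,0.15,0.18,0,0],[0,0,0,0.45,0.45,0,0],[0,0,0,0.75,0.75,0,0],[0,0,0,1.05,1.03,0,0],[0,0,0,1.35,1.32,0,0]])

```text
clock: 6.85
position: [0.529, 0.1207, 0.2087]
ee_rot: [1.246, 2.884, 0.0]
force: [0.2, -1.2, -1.8]
width: 0.305
gripper_force: 39.9
```

>>> drive_tool(targets=[[0,0,0,0.25,0.24,0,0],[0,0,0,0.5,0.48,0,0],[0,0,0,0.75,0.73,0,0],[0,0,0,0.98,0.95,0,0],[0,0,0,0.98,0.95,0,0]])

```text
clock: 7.35
position: [0.5683, 0.1595, 0.2085]
ee_rot: [1.244, 2.885, 0.001]
force: [0.3, -0.5, -3.3]
width: 0.302
gripper_force: 39.9
```

Run:
```python
from h import *
s,R=st(); t=grab("top");s=grab("scene");save(t,"pics/t4.png")
b=np.asarray(s["pixels"])[..., ::-1][115:215,200:300]
cv2.imwrite("pics/c5.png",cv2.resize(b,(500,500),interpolation=2))
```

```text
t 7.35 pos [0.5683 0.1595 0.2085] yline 43.35 z [ 5.e-04  3.e-04 -1.e+00] F [ 0.31 -0.51 -3.27] T [-0.02 -0.06 -0.02] w 27.8 gf 39.94970262050629 q [-0.66  0.41  0.42  1.71 -0.19  1.06  0.57]
```

View pics/c5.png

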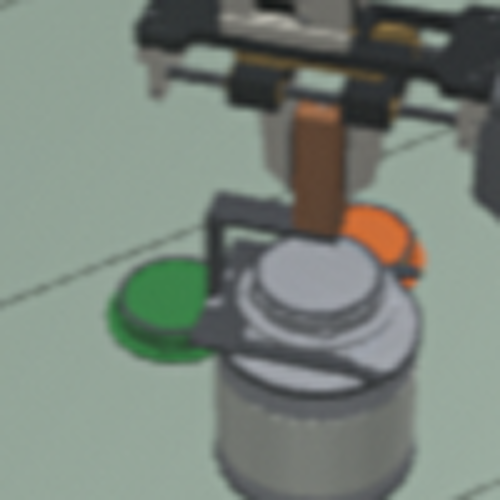

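The crop shows the fork around the neck (a tine crossing in front of it at about (300,350)) with the cap in the throat; no contact forces yet. Pulling up gently.

>>> drive_tool(targets=[[0,0,0,0,0,0.04,0],[0,0,0,0,0,0.08,0],[0,0,0,0,0,0.12,0],[0,0,0,0,0,0.16,0],[0,0,0,0,0,0.2,0]], force=55)

```text
clock: 7.95
position: [0.5667, 0.1575, 0.2162]
ee_rot: [-1.246, -2.883, 0.001]
force: [1.0, -0.4, -14.8]
width: 0.301
gripper_force: 54.9
```

>>> drive_tool(targets=[[0,0,0,0,0,0.04,0],[0,0,0,0,0,0.08,0],[0,0,0,0,0,0.12,0],[0,0,0,0,0,0.16,0],[0,0,0,0,0,0.2,0]])

```text
clock: 8.45
position: [0.5677, 0.1578, 0.2253]
ee_rot: [1.246, 2.883, 0.001]
force: [0.8, 0.6, -6.6]
width: 0.303
gripper_force: 54.9
```

>>> drive_tool(targets=[[0,0,0,0,0,0.06,0],[0,0,0,0,0,0.12,0],[0,0,0,0,0,0.18,0],[0,0,0,0,0,0.24,0],[0,0,0,0,0,0.3,0]])

```text
clock: 8.95
position: [0.5673, 0.1578, 0.2371]
ee_rot: [1.246, 2.884, 0.0]
force: [0.3, 0.0, -4.0]
width: 0.301
gripper_force: 54.9
```

>>> drive_tool(targets=[[0,0,0,0,0,0.08,0],[0,0,0,0,0,0.16,0],[0,0,0,0,0,0.24,0],[0,0,0,0,0,0.32,0],[0,0,0,0,0,0.4,0]])

```text
clock: 9.45
position: [0.5672, 0.1577, 0.253]
ee_rot: [1.246, 2.884, 0.0]
force: [1.1, -0.4, -3.1]
width: 0.305
gripper_force: 54.9
```

>>> drive_tool(targets=[[0,0,0,0,0,0.08,0],[0,0,0,0,0,0.16,0],[0,0,0,0,0,0.24,0],[0,0,0,0,0,0.32,0],[0,0,0,0,0,0.4,0]])

```text
clock: 9.95
position: [0.5673, 0.1577, 0.269]
ee_rot: [1.246, 2.884, 0.0]
force: [0.7, -0.7, -3.8]
width: 0.304
gripper_force: 54.9
```

Run:
```python
from h import *
s,R=st(); t=grab("top");s=grab("scene");save(t,"pics/t5.png")
b=np.asarray(s["pixels"])[..., ::-1][95:215,200:300]
cv2.imwrite("pics/c6.png",cv2.resize(b,(500,600),interpolation=2))
```

```text
t 9.95 pos [0.5673 0.1577 0.269 ] yline 43.26 z [ 1.e-04  0.e+00 -1.e+00] F [ 0.65 -0.72 -3.76] T [ 0.04 -0.06  0.01] w 28.0 gf 54.9481987953186 q [-0.68  0.35  0.44  1.63 -0.16  1.19  0.55]
```

View pics/c6.png

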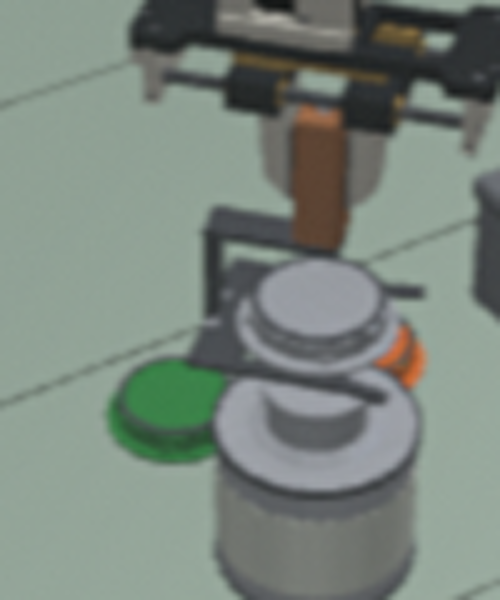

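The cap lies level on the fork (about (318,310)), well above the tin's open neck (315,410). I'll carry it gently towards -y, clear of the tin.

>>> drive_tool(targets=[[0,0,0,-0.02,-0.08,0,0],[0,0,0,-0.06,-0.24,0,0],[0,0,0,-0.12,-0.5,0,0],[0,0,0,-0.21,-0.85,0,0],[0,0,0,-0.31,-1.25,0,0]])

```text
clock: 10.55
position: [0.5544, 0.1062, 0.2687]
ee_rot: [-1.247, -2.884, 0.0]
force: [-0.6, -0.7, -3.0]
width: 0.303
gripper_force: 54.9
```

>>> drive_tool(targets=[[0,0,0,-0.11,-0.45,0,0],[0,0,0,-0.22,-0.9,0,0],[0,0,0,-0.34,-1.35,0,0],[0,0,0,-0.45,-1.8,0,0],[0,0,0,-0.56,-2.25,0,0]])

```text
clock: 11.05
position: [0.5319, 0.0159, 0.2688]
ee_rot: [1.247, 2.883, 0.0]
force: [0.5, -0.5, -4.2]
width: 0.303
gripper_force: 54.9
```

>>> drive_tool(targets=[[0,0,0,-0.11,-0.45,0,0],[0,0,0,-0.22,-0.9,0,0],[0,0,0,-0.34,-1.35,0,0],[0,0,0,-0.45,-1.8,0,0],[0,0,0,-0.56,-2.25,0,0]])

```text
clock: 11.55
position: [0.5093, -0.074, 0.2689]
ee_rot: [1.247, 2.883, 0.0]
force: [0.4, -0.6, -3.1]
width: 0.298
gripper_force: 54.9
```

>>> drive_tool(targets=[[0,0,0,-0.11,-0.45,0,0],[0,0,0,-0.21,-0.85,0,0],[0,0,0,-0.3,-1.2,0,0],[0,0,0,-0.37,-1.5,0,0],[0,0,0,-0.42,-1.7,0,0]])

```text
clock: 12.05
position: [0.4926, -0.1418, 0.2689]
ee_rot: [1.248, 2.883, 0.0]
force: [-0.3, 0.9, -3.2]
width: 0.301
gripper_force: 54.9
```

>>> drive_tool(targets=[[0,0,0,-0.03,-0.13,0,0],[0,0,0,-0.05,-0.2,-0.05,0],[0,0,0,-0.06,-0.25,-0.15,0],[0,0,0,-0.06,-0.25,-0.35,0],[0,0,0,-0.06,-0.25,-0.6,0]])

```text
clock: 12.55
position: [0.4911, -0.1497, 0.244]
ee_rot: [1.245, 2.884, 0.0]
force: [0.4, 0.4, -3.9]
width: 0.303
gripper_force: 54.9
```

Run:
```python
from h import *
s,R=st(); t=grab("top");s=grab("scene");save(t,"pics/t6.png");save(s,"pics/s6.png")
b=np.asarray(s["pixels"])[..., ::-1][100:260,80:300]
cv2.imwrite("pics/c7.png",cv2.resize(b,(770,560),interpolation=2))
```

```text
t 12.55 pos [ 0.4911 -0.1497  0.244 ] yline 43.31 z [ 2.e-04  2.e-04 -1.e+00] F [ 0.37  0.36 -3.88] T [-0.03 -0.04  0.05] w 27.9 gf 54.948320388793945 q [-0.26  0.25  0.57  1.85 -0.15  1.08  1.12]
```

View pics/c7.png

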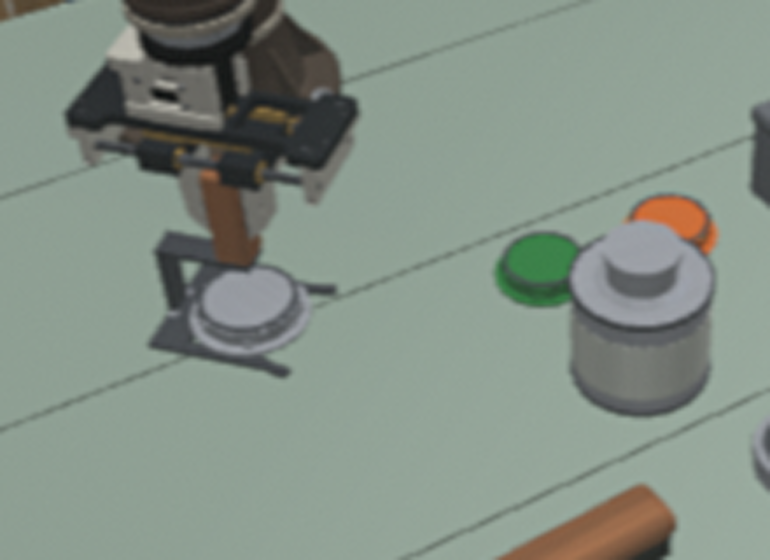

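The cap still lies level on the fork, centred at about (248,305); the tin stands in place. Lowering.

>>> drive_tool(targets=[[0,0,0,0,0,-0.3,0],[0,0,0,0,0,-0.65,0],[0,0,0,0,0,-1.05,0],[0,0,0,0,0,-1.45,0],[0,0,0,0,0,-1.85,0]])

```text
clock: 13.15
position: [0.4909, -0.1501, 0.1696]
ee_rot: [1.246, 2.884, -0.0]
force: [0.0, 1.0, -4.0]
width: 0.301
gripper_force: 54.9
```

>>> drive_tool(targets=[[0,0,0,0,0,-0.4,0],[0,0,0,0,0,-0.8,0],[0,0,0,0,0,-1.1,0],[0,0,0,0,0,-1.3,0],[0,0,0,0,0,-1.45,0]])

```text
clock: 13.65
position: [0.4909, -0.1503, 0.1121]
ee_rot: [-1.246, -2.884, 0.0]
force: [0.1, -0.4, -3.5]
width: 0.302
gripper_force: 54.9
```

>>> drive_tool(targets=[[0,0,0,0,0,-0.1,0],[0,0,0,0,0,-0.17,0],[0,0,0,0,0,-0.23,0],[0,0,0,0,0,-0.28,0],[0,0,0,0,0,-0.3,0]])

```text
clock: 14.15
position: [0.4909, -0.1503, 0.1008]
ee_rot: [1.246, 2.884, 0.0]
force: [-0.2, -0.4, -3.1]
width: 0.302
gripper_force: 54.9
```

>>> drive_tool(targets=[[0,0,0,0,0,-0.03,0],[0,0,0,0,0,-0.06,0],[0,0,0,0,0,-0.08,0]])

```text
clock: 14.45
position: [0.4909, -0.1503, 0.0975]
ee_rot: [1.246, 2.884, 0.0]
force: [0.4, 0.1, -3.3]
width: 0.302
gripper_force: 54.9
```

>>> drive_tool(targets=[[0,0,0,0,0,-0.015,0],[0,0,0,0,0,-0.025,0],[0,0,0,0,0,-0.025,0]])

```text
clock: 14.75
position: [0.4909, -0.1503, 0.0965]
ee_rot: [1.246, 2.884, 0.0]
force: [-0.4, -0.2, -3.0]
width: 0.304
gripper_force: 54.9
```

>>> drive_tool(targets=[[0,0,0,0,0,-0.01,0],[0,0,0,0,0,-0.02,0],[0,0,0,0,0,-0.02,0]])

```text
clock: 15.05
position: [0.491, -0.1503, 0.0964]
ee_rot: [1.246, 2.884, 0.001]
force: [-1.9, 0.8, 6.7]
width: 0.3
gripper_force: 55.0
```

>>> drive_tool(targets=[[0,0,0,0,0,-0.01,0],[0,0,0,0,0,-0.02,0],[0,0,0,0,0,-0.02,0]])

```text
clock: 15.35
position: [0.4911, -0.1502, 0.0963]
ee_rot: [1.245, 2.884, 0.002]
force: [-6.1, 4.0, 19.6]
width: 0.302
gripper_force: 55.0
```

>>> drive_tool(targets=[[0,0,0,0,0,0.025,0],[0,0,0,0,0,0.03,0],[0,0,0,0,0,0.03,0]], force=10)

```text
clock: 15.65
position: [0.4911, -0.1504, 0.0963]
ee_rot: [1.246, 2.883, 0.0]
force: [-0.6, 0.2, 2.9]
width: 0.304
gripper_force: 10.0
```

>>> drive_tool(targets=[[0,0,0,0,0,0,0.45],[0,0,0,0,0,0,0.6],[0,0,0,0,0,0,0.9],[0,0,0,0,0,0,0.9],[0,0,0,0,0,0,0.9]])

```text
clock: 16.15
position: [0.4909, -0.1503, 0.0961]
ee_rot: [-1.246, -2.884, 0.0]
force: [-0.5, -0.2, -0.1]
width: 0.692
gripper_force: 0.0
```

>>> drive_tool(targets=[[0,0,0,0,0,0.2,0.9],[0,0,0,0,0,0.8,0.9],[0,0,0,0,0,1.6,0.9],[0,0,0,0,0,2.5,0.9],[0,0,0,0,0,3.4,0.9]])

```text
clock: 16.65
position: [0.4905, -0.1504, 0.234]
ee_rot: [-1.247, -2.884, 0.0]
force: [1.3, 0.2, -0.6]
width: 0.899
gripper_force: 0.0
```

>>> drive_tool(targets=[[0,0,0,-0.5,-0.8,0,0.9],[0,0,0,-0.8,-1.8,0.3,0.9],[0,0,0,-1,-2.8,0.5,0.9],[0,0,0,-1,-3,0.5,0.9],[0,0,0,-1,-3,0.5,0.9]])

```text
clock: 17.15
position: [0.4503, -0.272, 0.2528]
ee_rot: [1.251, 2.881, -0.001]
force: [-0.5, 0.4, -1.1]
width: 0.899
gripper_force: 0.0
```

Run:
```python
from h import *
s,R=st(); t=grab("top");s=grab("scene")
a=np.asarray(t["pixels"])[..., ::-1][160:260,310:410];b=np.asarray(s["pixels"])[..., ::-1][130:260,110:310]
o=np.zeros((400,800,3),np.uint8);o[:300,:300]=cv2.resize(a,(300,300),interpolation=2);o[:325,300:]=cv2.resize(b,(500,325),interpolation=2)
cv2.imwrite("pics/c8.png",o)
```

```text
t 17.15 pos [ 0.4503 -0.272   0.2528] yline 43.06 z [ 8.e-04 -8.e-04 -1.e+00] F [-0.47  0.44 -1.1 ] T [ 0.   -0.02 -0.05] w 82.7 gf 0.0 q [-0.06  0.27  0.63  1.81 -0.18  1.11  1.39]
```

View pics/c8.png

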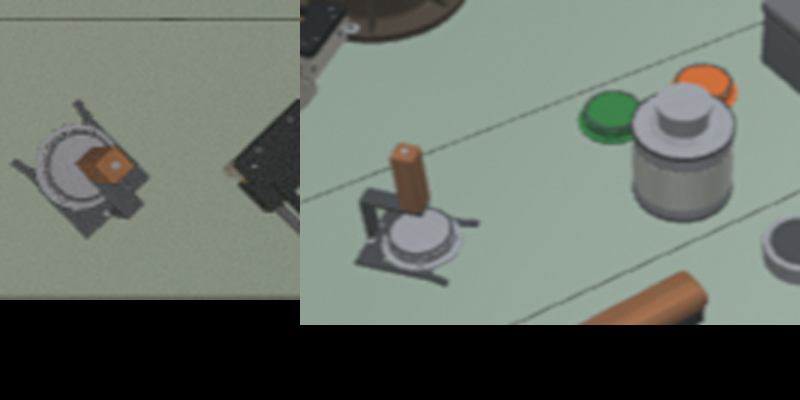

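The puller stands upright with the cap level on its fork (top-view cap centre about (336.7,215)), the gripper is clear and the tin is standing. I'll check the numbers before handing in.

Run:
```python
from m import *
t=grab("top"); im,_=top(t); print("cap",onz(t,336.7,215,.02),"fork expected .491 -.150")
tin=comp(im[...,1]-(im[...,0]+im[...,2])/2<3,(239,189)); M=cv2.moments(tin,True); x,y=M['m10']/M['m00'],M['m01']/M['m00']; q=onz(t,x,y,.105); print("tin",q)
c=onz(t,336.7,215,.02)
if np.hypot(c[0]-.491,c[1]+.1503)<.022 and np.hypot(q[0]-.5673,q[1]-.1563)<.03: print(arm.sign_off())
```

```text
cap [ 0.49013779 -0.15231908  0.02      ] fork expected .491 -.150
tin [0.56717577 0.1563076  0.105     ]
the job is handed in; nothing more can be done
None
```

The cap is off and lying level on the fork of the puller, which stands released on the shelf about 0.31 m from the tin. The tin did not measurably move, and the job was handed in at about 17 s; no verdict was returned.

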